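Return the empty square bottles through the bolted flap

TASK

Unbolt the returns chest by lifting the bolt's handle clear of its notch and sliding the bolt all the way out. Push every square blue-capped bottle on the bench down through the sprung flap so that it drops inside and the flap shuts behind it; then slide the bolt fully home again and let its handle down into its notch. Leave the round brown bottle, the glass beaker and the green tube rack where they are.

Things in the scene. Friction and masses are not known exactly. Their poses are not given: they have to be found in the camera images.
- chest: Fixed white returns chest, clear front, 160 mm (x) by 510 mm (y, from -330 to +180), flat deck 190 mm high. Origin on its underside; z up, -x is the front. At the deck's +y end a grey curb, top 220 mm high, surrounds the mouth (92 in x by 108 mm in y), which the flap closes. The bolt lies on the deck at the curb's -y side. A slick slide under the mouth leads bottles towards -y inside.
- mouth (a point): Centre of the mouth at the curb's top (220 mm high), at x 0, y +98 mm of the chest; axes as the chest's. A bottle squared to the chest and centred here, held by its cap, has 19 mm to spare either side in x. With its base pushed 70 mm below the curb's top it is clear of everything below and drops through by itself when released.
- flap (a joint): Flap angle (rad): aluminium plate 88 x 104 x 4 mm, its top about flush with the curb, hinged along x at the mouth's +y edge. 0 shut; grows as the free (-y) edge swings down into the chest, at most 1.45. A light spring shuts it (about 0.3 N at the edge starts it). The end of the bolt, when home, lies under the free edge and blocks it.
- bolt (a joint): Travel of the barrel bolt (m): steel rod 12 mm thick along the chest's y, at chest x -30 mm, 207 mm above the bench. 0 fully home (its end 18 mm under the flap); grows as it slides towards the chest's -y; 0.045 fully drawn, at its stop. Friction 1.5 N, stays where left. It slides only while its handle is lifted.
- handle (a joint): Angle of the bolt's handle about the rod (rad): 0 lies level, pointing to chest -x, out over the front edge; 1.57 upright. Lying, it sits in a notch of the guide strip (one at bolt 0, one at bolt 0.045; 16 mm wide, stem 10 mm) and the bolt cannot slide; above 0.6 rad it clears the strip. Let go, it falls by its own weight (0.06 kg) unless near upright.
- knob (a point): Middle of the handle's black end knob, 70 mm from the rod's axis; 20 mm thick, 38 mm long along the handle. Handle lying: 20 mm in front of the chest's front face, 207 mm above the bench, free space below; chest y -40 mm with the bolt home. Can be pinched from above across chest y and led in an arc about the rod. Its x points to the rod, y is the chest's y.
- bottle1: Square plastic bottle, closed, standing on the bench: off-white body 54 x 54 mm, 66 mm high, a thin neck, a round blue cap 40 mm across from 74 to 106 mm above the base; 0.2 kg. Origin: centre of the underside; z up through the cap, x and y square to the sides. Three to five of the five are present; an absent one reads None from the start.
- bottle2: Square plastic bottle, closed, standing on the bench: off-white body 54 x 54 mm, 66 mm high, a thin neck, a round blue cap 40 mm across from 74 to 106 mm above the base; 0.2 kg. Origin: centre of the underside; z up through the cap, x and y square to the sides. Three to five of the five are present; an absent one reads None from the start.
- bottle3: Square plastic bottle, closed, standing on the bench: off-white body 54 x 54 mm, 66 mm high, a thin neck, a round blue cap 40 mm across from 74 to 106 mm above the base; 0.2 kg. Origin: centre of the underside; z up through the cap, x and y square to the sides. Three to five of the five are present; an absent one reads None from the start.
- bottle4: Square plastic bottle, closed, standing on the bench: off-white body 54 x 54 mm, 66 mm high, a thin neck, a round blue cap 40 mm across from 74 to 106 mm above the base; 0.2 kg. Origin: centre of the underside; z up through the cap, x and y square to the sides. Three to five of the five are present; an absent one reads None from the start.
- bottle5: Square plastic bottle, closed, standing on the bench: off-white body 54 x 54 mm, 66 mm high, a thin neck, a round blue cap 40 mm across from 74 to 106 mm above the base; 0.2 kg. Origin: centre of the underside; z up through the cap, x and y square to the sides. Three to five of the five are present; an absent one reads None from the start.
- amber: Round brown glass bottle 72 mm across, 150 mm high, not to be disturbed. Origin at the centre of the underside.
- beaker: Glass beaker 70 mm across, 85 mm high, not to be disturbed. Origin at the centre of the underside.
- rack: Green tube rack 60 x 160 mm, 82 mm high with tubes, not to be disturbed. Origin at the centre of the underside.

How it is judged:
By the outcome, as a careful person would: the job done as asked, in the order asked, and still so for the second after the job is handed in, with the robot touching nothing.
Of bottle1, bottle2, bottle3, bottle4, bottle5 only 3 to 5 are there at a start; the rules pass over those that are not, and their reading is None.
At some moment in a run one of bottle1, bottle2, bottle3, bottle4, bottle5 may be knocked a few centimetres aside while the robot is not near it.
It also fails if it takes over 210 s, if anything falls off the work surface, if the arm or the gripper's body presses on something with over 40 N, if the wrist force passes 120 N, or if a joint passes its speed limit or range.

ROBOT

A 6-joint arm with a two-finger parallel gripper is mounted at the origin on the work surface. World frame = base frame: x ahead of the robot, y to its left, z up, the work surface at z = 0. Lengths are in m, angles in rad, forces in N, time in s.
With the tool pointing down it reaches from about 0.325 to 0.85 m from the base axis. Payload 15.5 kg.
Tool frame: the origin (TCP) lies at the very end of the fingers, on their centre line; the grasp point (between the pads) lies behind it (env.grip_depth is the z of the grasp point in the tool frame, in m); z points along the fingers, y is the line along which they close (so a half turn about z gives the same grasp; the last joint's range is limited). The gripper opens to 91 mm and grips with 3 to 60 N. Pads are 32 mm wide; open, the fingers measure 118 mm over their backs; the gripper's body (76 mm by 178 mm) begins 60 mm behind the grasp point.
Start: joints at [-1.24, 0.494, 1.345, -0, 1.302, -0.096], TCP at [0.259, -0.569, 0.214] pointing down, gripper open.
Joint ranges: [-2.91, 2.91], [-0.82, 2.16], [0.22, 2.67], [-1.22, 4.37], [0.12, 2.79], [-3.08, 3.08]. Speed limits (rad/s): [1.89, 1.89, 2.57, 3.01, 3.01, 3.01].

INTERFACE

Orientations are given as a rotation vector (axis times angle).
In Python, from workcell import env, capture gives the robot as it stands.
- The arm moves only by the tool servo_tool, never from a script. Its argument "series" is a list of rows, each an object with "jaw": the finger opening in mm, from 0 to 91.2; "offset": the shift along the world's x, y, z normalised to -1 to 1, where 1 is 100 mm, a list of three; "roll": the turn about the world's z normalised to -1 to 1, where 1 is pi/4 rad. A call has 1 to 20 rows; each row is the pose to reach, as a shift and turn from the pose commanded when the call began; what a row does not reach only later rows make up. A row lasts 1/12 s, in which the tool goes at most 41.7 mm and 7.16 degrees, less where a joint would pass 70% of its speed; a pose out of reach is approached as far as the arm can. A call with a number of a shift or a turn outside -1 to 1 is refused whole. A call with a gripper value outside its range is refused whole. The fingers move at their own pace and stop on an object; "newtons" is the grip in N (left out, the last holds). Time passes only in rows, so rows that repeat a pose let the fingers close. It gives the time, the measured TCP pose, the force, the opening and the grip force at its end, in the units of the state.
- env.get_state(): the state, without advancing time (a new reading comes with each control period).
- capture(name): name is "scene" or "top" or "wrist"; returns a dict with "frame" (420x560x3 uint8, red, green, blue), "camera_matrix" (3x3 intrinsics, pixels), "view" (4x4, takes a point from world to camera coordinates). Camera axes: x right, y up, looking along -z (the intrinsics and any distortion apply to the point x, -y, -z); pixel columns grow to the right and rows downward; lengths in m; the calibration is good to about 2 mm. The wrist camera is an equidistant fisheye: a pixel r from the principal point sees the ray r / f radians off the axis. A picture is of the moment at which its call begins. There is no depth.
- env.job_done(): hands the job in; it is judged then, once.
The state is a dict: "t": time; "joints": joint angles; "dq": joint speeds; "joint_torque": joint torques, N m; "eef_pos": TCP position; "eef_rot": TCP orientation; "contact_force": force on the tool from outside, world axes, zero at the start; "ft_torque": the same for the moment, N m; "opening": opening from 0.0 (shut) to 1.0 (fully open); "grasp_force": force on a finger pad.
Only numpy, scipy, OpenCV 4.12 (cv2) and the standard library are available. Lean on these libraries where they do the work, as an engineer would, in place of code of your own. Each camera call takes 0.05 s, during which the arm holds its last target. There are 200 camera calls.

## Working session

There is one attempt and no reset: what is moved stays moved. The work goes in short steps, Python scripts to look and compute and a tool call to move; the robot and the scene stay as the last step left them, time stands still between calls to the robot, and variables do not carry over. Pictures are saved under pics/ and viewed, at most 17 in all, crops included, and the job is handed in when it is done.

Besides the shell and the picture viewer there is one more tool, called by a JSON object that holds its "op" and its "data". servo_tool: Moves the arm, as the interface text tells. Its arguments: {"type":"object","properties":{"series":{"type":"array"},"newtons":{"type":"number"}},"required":["series"]}

```bash
ls; mkdir -p pics; cat > h.py <<'E'
import numpy as np, cv2
from workcell import env, capture
def snap(name,out):
    c=capture(name); cv2.imwrite(f'pics/{out}.png',cv2.cvtColor(c['frame'],cv2.COLOR_RGB2BGR)); np.savez(f'pics/{out}.npz',K=c['camera_matrix'],V=c['view'],d=str({k:v for k,v in c.items() if k not in('frame',)})); return c
def back(out,u,v,z,fish=False):
    d=np.load(f'pics/{out}.npz'); K,V=d['K'],d['V']
    a=(u-K[0,2])/K[0,0]; b=(v-K[1,2])/K[1,1]
    if fish:
        r=np.hypot(a,b); s=np.sin(r)/r if r>1e-9 else 1; ray=np.array([a*s,-b*s,-np.cos(r)])
    else: ray=np.array([a,-b,-1])
    R=V[:3,:3]; o=-R.T@V[:3,3]; w=R.T@ray
    return o+w*(z-o[2])/w[2]
def proj(out,p,fish=False):
    d=np.load(f'pics/{out}.npz'); K,V=d['K'],d['V']
    q=V[:3,:3]@np.array(p)+V[:3,3]; x,y,z=q[0],-q[1],-q[2]
    if fish:
        r=np.hypot(x,y); t=np.arctan2(r,z); x,y=x/r*t,y/r*t
    else: x,y=x/z,y/z
    return K[0,0]*x+K[0,2],K[1,1]*y+K[1,2]
E
python3 - <<'E'
from h import *
for n in('scene','top'):
    c=snap(n,n+'0'); print(n,list(c), c['camera_matrix'].round(1).tolist(), c['view'].round(3).tolist())
print(env.grip_depth, env.get_state())
E
```

```text
pics
scene ['frame', 'camera_matrix', 'view'] [[432.0, 0.0, 278.4], [0.0, 432.0, 213.5], [0.0, 0.0, 1.0]] [[-0.745, 0.666, -0.016, 0.361], [-0.549, -0.6, 0.582, 0.26], [0.378, 0.443, 0.813, -1.396], [0.0, 0.0, 0.0, 1.0]]
top ['frame', 'camera_matrix', 'view'] [[425.4, 0.0, 278.8], [0.0, 425.4, 208.8], [0.0, 0.0, 1.0]] [[0.019, -1.0, -0.003, 0.08], [0.996, 0.019, 0.087, -0.584], [-0.087, -0.004, 0.996, -1.134], [0.0, 0.0, 0.0, 1.0]]
-0.0188 {'t': 0.1, 'joints': array([-1.23953107e+00,  4.94118521e-01,  1.34603230e+00,  2.95929831e-05,
        1.30251485e+00, -9.55198772e-02]), 'dq': array([-0.00087985, -0.00147264, -0.00271412, -0.00027713, -0.00057705,
        0.0006784 ]), 'joint_torque': array([ 3.86243119e-03, -8.80236340e+01, -3.82543766e+01,  7.12139695e-02,
        4.81165666e-02, -9.59925728e-06]), 'eef_pos': array([ 0.25861066, -0.56862772,  0.21341196]), 'eef_rot': array([-3.06929320e+00, -6.65077782e-01,  1.53658077e-04]), 'contact_force': array([0.51010698, 0.76546677, 0.60051071]), 'ft_torque': array([ 0.04175513,  0.02370664, -0.00720614]), 'grasp_force': 0.0, 'opening': 0.9983266217597005}
```

View pics/top0.png

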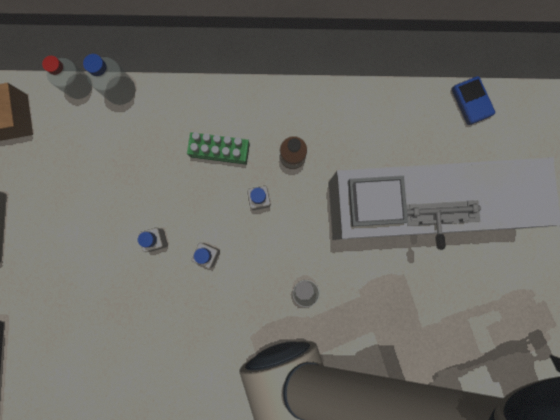

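View pics/scene0.png

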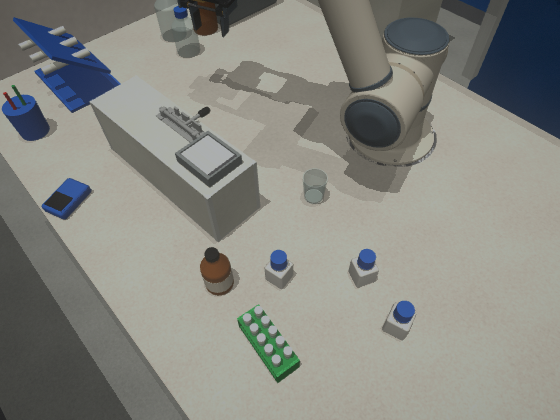

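The top view shows three blue-capped bottles, with caps at (258,196), (147,239) and (203,256). The curb is centred at about (379,201), the knob is at (440,241), the amber bottle at (293,152), the beaker at (305,292) and the rack at (219,147). The scene view agrees. I'll enlarge to read it more finely.

```bash
python3 - <<'E'
import cv2,numpy as np
i=cv2.imread('pics/top0.png')
a=cv2.resize(i[150:270,325:485],(800,600),interpolation=cv2.INTER_CUBIC)
b=cv2.resize(i[170:280,130:290],(800,550),interpolation=cv2.INTER_CUBIC)
cv2.imwrite('pics/ca.png',a);cv2.imwrite('pics/cb.png',b)
E
```

```text
(no output)
```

View pics/ca.png

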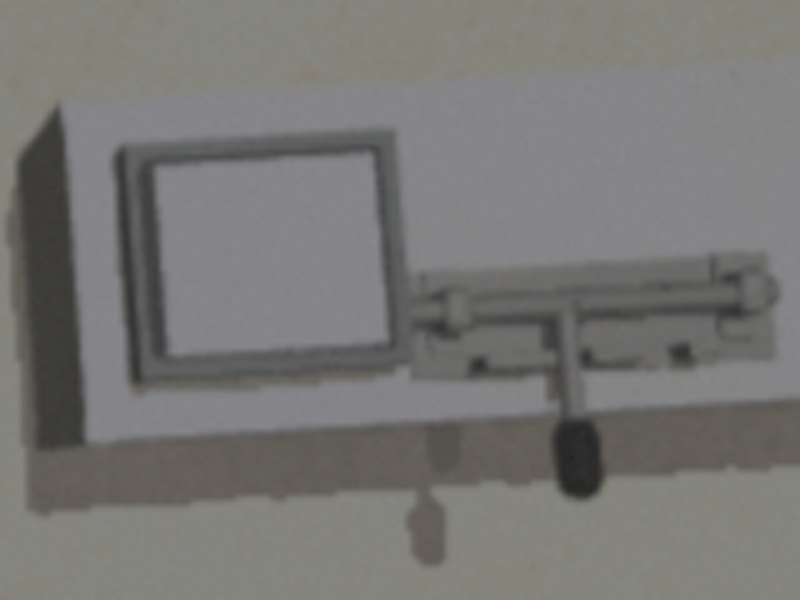

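View pics/cb.png

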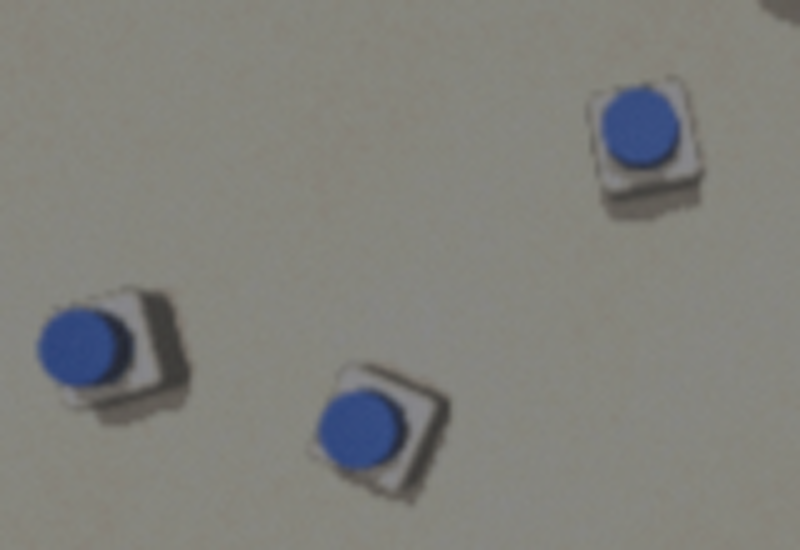

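Curb corners in crop a: (125,150), (395,130), (408,368), (137,382); knob at (578,458). Crop b: caps at (641,127), (80,348) and (360,429), with body edges readable for yaw.

```bash
python3 - <<'E'
from h import *
f=lambda x,y,u0,v0,z:back('top0',u0+(x+.5)/5-.5,v0+(y+.5)/5-.5,z)
C=[f(x,y,325,150,.22) for x,y in((125,150),(395,130),(408,368),(137,382))]
print('curb',np.round(C,4).tolist(),np.mean(C,0).round(4)); 
d=C[0]-C[1];d2=C[3]-C[2]; print('yaw of +y',[np.degrees(np.arctan2(-q[0],q[1])) for q in (d,d2)])
E1=f(75,104,325,150,.19);E2=f(800,60,325,150,.19);E3=f(88,443,325,150,.19);E4=f(800,400,325,150,.19)
for q in(E1-E2,E3-E4):print('deck yaw',np.degrees(np.arctan2(-q[0],q[1])))
print('deck',E1,E3)
print('knob',f(578,458,325,150,.215))
for n,c,e in(('A',(641,127),((605,195),(703,178))),('B',(80,348),((133,290),(160,392))),('C',(360,429),((448,405),(405,495)))):
    p=f(*c,130,170,.106);a,b=[f(*q,130,170,.066) for q in e];w=b-a
    print(n,p.round(4),'edge dir deg',np.degrees(np.arctan2(w[1],w[0]))%90,np.linalg.norm(w))
for n,u,v,z in(('amber',293,150,.15),('beaker',305,291,.085),('rack',219,147,.08)):print(n,back('top0',u,v,z).round(3))
from scipy.spatial.transform import Rotation as R
s=env.get_state();M=R.from_rotvec(s['eef_rot']).as_matrix();print(M.round(3))
E
```

```text
curb [[0.6357, -0.0698, 0.22], [0.6472, -0.1929, 0.22], [0.5386, -0.1981, 0.22], [0.5299, -0.0757, 0.22]] [ 0.5879 -0.1341  0.22  ]
yaw of +y [np.float64(5.3357689076450905), np.float64(4.035275058226287)]
deck yaw 4.569339254209012
deck yaw 4.529819047826206
deck [ 0.66195348 -0.0510353   0.19      ] [ 0.50265729 -0.05811449  0.19      ]
knob [ 0.49955127 -0.27608376  0.215     ]
A [0.61   0.1449 0.106 ] edge dir deg 10.957908978703017 0.05234730340390083
B [0.4925 0.4255 0.106 ] edge dir deg 17.256780462239163 0.05548570523389956
C [0.4546 0.2827 0.106 ] edge dir deg 66.0033927752342 0.051440474781051175
amber [0.718 0.058 0.15 ]
beaker [0.369 0.02  0.085]
rack [0.738 0.251 0.08 ]
[[ 0.91   0.414 -0.   ]
 [ 0.414 -0.91   0.001]
 [ 0.    -0.001 -1.   ]]
```

{"op": "servo_tool", "data": {"series": [{"jaw":50,"offset":[0.0,0.2,0.9],"roll":-0.44},{"jaw":50,"offset":[0.8,0.9,0.9],"roll":-0.44},{"jaw":50,"offset":[0.8,0.9,0.9],"roll":-0.44},{"jaw":50,"offset":[0.8,0.9,0.9],"roll":-0.44},{"jaw":50,"offset":[0.8,0.9,0.9],"roll":-0.44},{"jaw":50,"offset":[0.8,0.9,0.9],"roll":-0.44}], "newtons": 20}}

```text
t: 0.6
eef_pos: [0.3401, -0.4779, 0.3048]
eef_rot: [3.138, 0.132, 0.001]
contact_force: [-0.3, -0.3, -0.6]
opening: 0.594
grasp_force: 0.0
```

{"op": "servo_tool", "data": {"series": [{"jaw":50,"offset":[0.8,1,0],"roll":0},{"jaw":50,"offset":[0.8,1,0],"roll":0},{"jaw":50,"offset":[0.8,1,0],"roll":0},{"jaw":50,"offset":[0.8,1,0],"roll":0},{"jaw":50,"offset":[0.8,1,0],"roll":0}]}}

```text
t: 1.02
eef_pos: [0.4192, -0.3778, 0.3031]
eef_rot: [-3.138, -0.131, 0.001]
contact_force: [0.2, -0.4, -0.6]
opening: 0.546
grasp_force: 0.0
```

{"op": "servo_tool", "data": {"series": [{"jaw":50,"offset":[0.77,1,-0.2],"roll":0},{"jaw":50,"offset":[0.77,1,-0.2],"roll":0},{"jaw":50,"offset":[0.77,1,-0.2],"roll":0},{"jaw":50,"offset":[0.77,1,-0.2],"roll":0},{"jaw":50,"offset":[0.77,1,-0.2],"roll":0},{"jaw":50,"offset":[0.77,1,-0.2],"roll":0},{"jaw":50,"offset":[0.77,1,-0.2],"roll":0}]}}

```text
t: 1.6
eef_pos: [0.4948, -0.2807, 0.2838]
eef_rot: [3.139, 0.125, -0.001]
contact_force: [-0.6, 0.5, -0.4]
opening: 0.554
grasp_force: 0.0
```

```bash
python3 - <<'E'
from h import *
snap('wrist','w1');snap('top','t1')
s=env.get_state();print(s['t'],s['eef_pos'],s['eef_rot'],s['joints'])
for p in((.4992,-.2785,.207),(.588,-.135,.22)):print(proj('w1',p,True))
E
```

```text
1.7 [ 0.49493757 -0.28052848  0.28397976] [ 3.13878099e+00  1.24268964e-01 -2.73563763e-05] [-6.20420541e-01  3.52765127e-01  1.38461757e+00 -2.93331017e-04
  1.40400752e+00  8.71282841e-01]
(np.float64(275.7597569167847), np.float64(219.3131705377833))
(np.float64(101.56080154749202), np.float64(102.2297995153302))
```

View pics/w1.png

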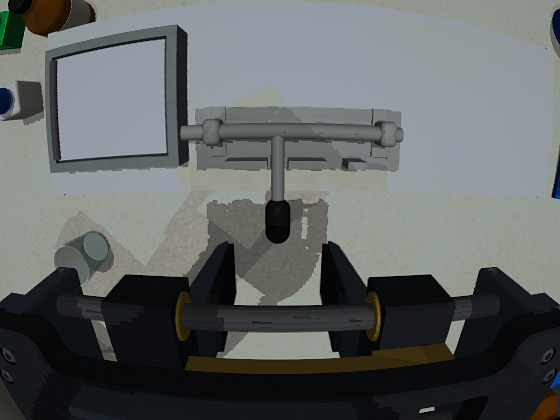

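The knob at (278,221) matches the prediction of (276,219). Descending and pinching.

{"op": "servo_tool", "data": {"series": [{"jaw":50,"offset":[0.0,0.015,-0.4],"roll":0},{"jaw":50,"offset":[0.0,0.015,-0.7],"roll":0},{"jaw":50,"offset":[0.0,0.015,-0.93],"roll":0},{"jaw":50,"offset":[0.0,0.015,-0.93],"roll":0},{"jaw":10,"offset":[0.0,0.015,-0.93],"roll":0},{"jaw":10,"offset":[0.0,0.015,-0.93],"roll":0},{"jaw":10,"offset":[0.0,0.015,-0.93],"roll":0},{"jaw":10,"offset":[0.0,0.015,-0.93],"roll":0},{"jaw":10,"offset":[0.0,0.015,-0.93],"roll":0},{"jaw":10,"offset":[0.0,0.015,-0.93],"roll":0},{"jaw":10,"offset":[0.0,0.015,-0.93],"roll":0},{"jaw":10,"offset":[0.0,0.015,-0.93],"roll":0}], "newtons": 12}}

```text
t: 2.7
eef_pos: [0.4965, -0.2798, 0.1923]
eef_rot: [3.134, 0.127, 0.003]
contact_force: [-1.4, -15.1, 1.3]
opening: 0.213
grasp_force: 12.0
```

{"op": "servo_tool", "data": {"series": [{"jaw":10,"offset":[0.014,-0.01,0.108],"roll":0},{"jaw":10,"offset":[0.044,-0.007,0.213],"roll":0},{"jaw":10,"offset":[0.09,-0.003,0.312],"roll":0},{"jaw":10,"offset":[0.15,0.002,0.403],"roll":0},{"jaw":10,"offset":[0.222,0.008,0.485],"roll":0},{"jaw":10,"offset":[0.306,0.014,0.554],"roll":0},{"jaw":10,"offset":[0.306,0.014,0.554],"roll":0},{"jaw":10,"offset":[0.306,0.014,0.554],"roll":0}]}}

```text
t: 3.37
eef_pos: [0.527, -0.2776, 0.2481]
eef_rot: [3.135, 0.127, 0.003]
contact_force: [-3.5, -9.7, 6.4]
opening: 0.212
grasp_force: 12.0
```

```bash
python3 - <<'E'
from h import *
s=env.get_state();print(s['t'],s['eef_pos'],s['contact_force'],s['grasp_force'],s['opening'])
snap('scene','s2'); i=cv2.imread('pics/s2.png'); cv2.imwrite('pics/s2c.png',cv2.resize(i[60:210,90:290],(800,600),interpolation=cv2.INTER_CUBIC))
E
```

```text
3.3667 [ 0.52701781 -0.27762452  0.24810081] [-3.45785569 -9.72050578  6.38680011] 12.000516057014465 0.21213192789470497
```

View pics/s2c.png

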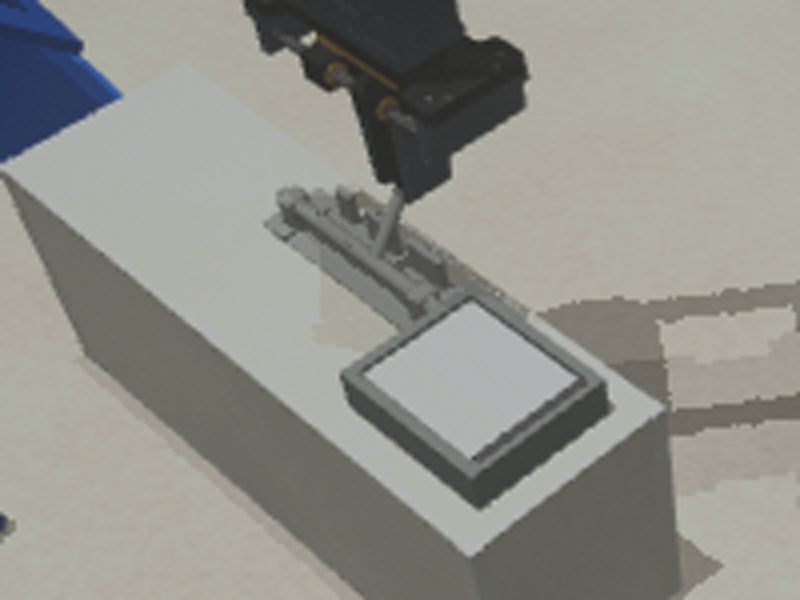

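The handle (stem around (395,220) in the crop) is raised in the grip. Sliding the bolt out.

{"op": "servo_tool", "data": {"series": [{"jaw":10,"offset":[0.008,-0.1,0],"roll":0},{"jaw":10,"offset":[0.016,-0.2,0],"roll":0},{"jaw":10,"offset":[0.024,-0.3,0],"roll":0},{"jaw":10,"offset":[0.032,-0.4,0],"roll":0},{"jaw":10,"offset":[0.036,-0.46,0],"roll":0},{"jaw":10,"offset":[0.037,-0.47,0],"roll":0},{"jaw":10,"offset":[0.037,-0.47,0],"roll":0}]}}

```text
t: 4.0
eef_pos: [0.5296, -0.3231, 0.2472]
eef_rot: [-3.139, -0.127, 0.0]
contact_force: [-4.2, 1.6, 5.9]
opening: 0.216
grasp_force: 12.0
```

{"op": "servo_tool", "data": {"series": [{"jaw":10,"offset":[0.001,-0.015,0],"roll":0},{"jaw":10,"offset":[0.002,-0.025,0],"roll":0},{"jaw":10,"offset":[0.002,-0.025,0],"roll":0}]}}

```text
t: 4.25
eef_pos: [0.5294, -0.3236, 0.2468]
eef_rot: [-3.136, -0.128, 0.002]
contact_force: [-6.1, 13.7, 7.5]
opening: 0.215
grasp_force: 12.0
```

At its stop. Lowering the handle into the outer notch and releasing.

{"op": "servo_tool", "data": {"series": [{"jaw":10,"offset":[-0.084,0.008,-0.069],"roll":0},{"jaw":10,"offset":[-0.156,0.002,-0.151],"roll":0},{"jaw":10,"offset":[-0.216,-0.003,-0.242],"roll":0},{"jaw":10,"offset":[-0.262,-0.007,-0.341],"roll":0},{"jaw":10,"offset":[-0.292,-0.01,-0.446],"roll":0},{"jaw":10,"offset":[-0.306,-0.011,-0.554],"roll":0},{"jaw":10,"offset":[-0.306,-0.011,-0.554],"roll":0},{"jaw":10,"offset":[-0.306,-0.011,-0.554],"roll":0}]}}

```text
t: 4.92
eef_pos: [0.4994, -0.3256, 0.191]
eef_rot: [-3.137, -0.128, 0.001]
contact_force: [1.0, 6.4, -1.2]
opening: 0.218
grasp_force: 12.0
```

{"op": "servo_tool", "data": {"series": [{"jaw":60,"offset":[0,0,0],"roll":0},{"jaw":60,"offset":[0,0,0],"roll":0},{"jaw":60,"offset":[0,0,0],"roll":0},{"jaw":60,"offset":[0,0,0],"roll":0},{"jaw":70,"offset":[0,0,0.35],"roll":0},{"jaw":70,"offset":[0,0,0.7],"roll":0},{"jaw":91,"offset":[0,0,1],"roll":0},{"jaw":91,"offset":[0,0,1],"roll":0}]}}

```text
t: 5.58
eef_pos: [0.5016, -0.3283, 0.2973]
eef_rot: [3.133, 0.127, 0.011]
contact_force: [0.5, -0.1, 0.7]
opening: 0.765
grasp_force: 0.0
```

```bash
cat >> h.py <<'E'
def caps(out,z=.106,fish=False):
    i=cv2.cvtColor(cv2.imread(f'pics/{out}.png'),cv2.COLOR_BGR2HSV)
    m=cv2.inRange(i,(105,120,60),(125,255,255)); n,l,st,c=cv2.connectedComponentsWithStats(m)
    for k in range(1,n):
        if st[k,4]>40: print(c[k].round(1),st[k,4],back(out,*c[k],z,fish).round(4))
E
python3 - <<'E'
from h import *
s=env.get_state();print(s['t'],s['eef_pos'],s['contact_force'])
caps('top0');print();caps('t1');print();snap('top','t3');caps('t3');snap('wrist','w3')
E
```

```text
5.5833 [ 0.50159376 -0.32825196  0.29728129] [ 0.48739891 -0.14156182  0.74475075]
[92.6 62.9] 292 [0.9501 0.5855 0.106 ]
[475.4 104.1] 730 [ 0.8574 -0.4128  0.106 ]
[257.6 195. ] 160 [0.61   0.1455 0.106 ]
[145.4 239.3] 171 [0.4924 0.426  0.106 ]
[201.5 255.6] 172 [0.4542 0.283  0.106 ]

[92.7 62.9] 292 [0.9501 0.5854 0.106 ]
[475.3 104.2] 731 [ 0.8572 -0.4127  0.106 ]
[257.6 195. ] 161 [0.6101 0.1455 0.106 ]
[145.4 239.3] 169 [0.4924 0.4259 0.106 ]
[201.4 255.5] 172 [0.4543 0.2831 0.106 ]

[92.7 62.9] 292 [0.95   0.5854 0.106 ]
[475.2 104. ] 732 [ 0.8576 -0.4125  0.106 ]
[257.5 195. ] 163 [0.61   0.1456 0.106 ]
[145.4 239.3] 168 [0.4924 0.4259 0.106 ]
[201.5 255.5] 173 [0.4543 0.283  0.106 ]
```

View pics/w3.png

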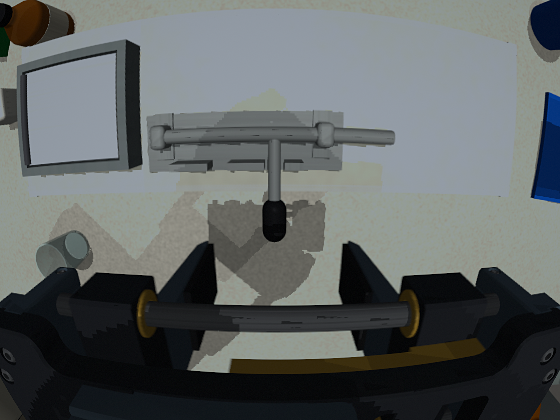

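The bolt is drawn and its handle lies in the outer notch at about (275,165). The curb's left part shows its top at about (80,110). Exactly three bottles are present. Going to the one at (0.610, 0.145).

{"op": "servo_tool", "data": {"series": [{"jaw":91,"offset":[0.2,0.95,0.1],"roll":0.14},{"jaw":91,"offset":[0.2,0.95,0.1],"roll":0.14},{"jaw":91,"offset":[0.2,0.95,0.1],"roll":0.14}]}}

```text
t: 5.93
eef_pos: [0.5196, -0.2276, 0.3001]
eef_rot: [-3.125, -0.302, 0.002]
contact_force: [0.8, 0.2, 0.4]
opening: 0.999
grasp_force: 0.0
```

{"op": "servo_tool", "data": {"series": [{"jaw":91,"offset":[0.2,0.95,0],"roll":0},{"jaw":91,"offset":[0.2,0.95,0],"roll":0},{"jaw":91,"offset":[0.2,0.95,0],"roll":0}]}}

```text
t: 6.18
eef_pos: [0.5395, -0.1322, 0.2998]
eef_rot: [-3.125, -0.302, 0.002]
contact_force: [0.1, 1.2, 0.3]
opening: 0.998
grasp_force: 0.0
```

{"op": "servo_tool", "data": {"series": [{"jaw":91,"offset":[0.2,0.95,0],"roll":0},{"jaw":91,"offset":[0.2,0.95,0],"roll":0},{"jaw":91,"offset":[0.2,0.95,0],"roll":0}]}}

```text
t: 6.43
eef_pos: [0.5596, -0.0373, 0.2997]
eef_rot: [-3.125, -0.303, 0.002]
contact_force: [-1.2, -0.4, 0.1]
opening: 0.994
grasp_force: 0.0
```

{"op": "servo_tool", "data": {"series": [{"jaw":91,"offset":[0.2,0.95,0],"roll":0},{"jaw":91,"offset":[0.2,0.95,0],"roll":0},{"jaw":91,"offset":[0.2,0.95,0],"roll":0}]}}

```text
t: 6.68
eef_pos: [0.5797, 0.0575, 0.2997]
eef_rot: [-3.126, -0.303, 0.002]
contact_force: [0.0, -0.6, -1.0]
opening: 1.0
grasp_force: 0.0
```

{"op": "servo_tool", "data": {"series": [{"jaw":91,"offset":[0.28,0.93,-0.6],"roll":0},{"jaw":91,"offset":[0.28,0.93,-0.6],"roll":0},{"jaw":91,"offset":[0.28,0.93,-0.6],"roll":0},{"jaw":91,"offset":[0.28,0.93,-0.6],"roll":0},{"jaw":91,"offset":[0.28,0.93,-0.6],"roll":0}]}}

```text
t: 7.1
eef_pos: [0.6069, 0.147, 0.2387]
eef_rot: [3.127, 0.303, -0.006]
contact_force: [-0.4, -0.2, 1.3]
opening: 0.996
grasp_force: 0.0
```

```bash
python3 - <<'E'
from h import *
s=env.get_state();print(s['t'],s['eef_pos'],s['eef_rot'],s['opening'])
snap('wrist','w4');caps('w4',.106,True);snap('top','t4');caps('t4')
E
```

```text
7.1 [0.60685963 0.1470264  0.23871618] [ 3.12654303  0.3027658  -0.00567026] 0.9963013062196922
[281.3 199.3] 1422 [0.6139 0.1453 0.106 ]
[ 45.3 247.5] 683 [0.502  0.4193 0.106 ]
[139.2 287.2] 91 [0.4829 0.2845 0.106 ]
[92.6 62.9] 290 [0.9501 0.5856 0.106 ]
[475.4 104.1] 725 [ 0.8573 -0.4129  0.106 ]
[145.4 239.3] 172 [0.4923 0.4259 0.106 ]
```

View pics/w4.png

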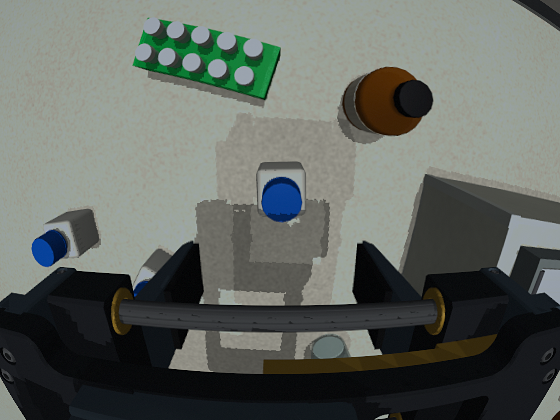

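The bottle is directly below and square to the tool, with its cap at (281,199). Descending.

{"op": "servo_tool", "data": {"series": [{"jaw":91,"offset":[0.03,-0.01,-0.4],"roll":0},{"jaw":91,"offset":[0.03,-0.01,-0.8],"roll":0},{"jaw":91,"offset":[0.03,-0.01,-1],"roll":0}]}}

```text
t: 7.45
eef_pos: [0.6093, 0.1436, 0.138]
eef_rot: [3.127, 0.297, -0.004]
contact_force: [0.5, 0.5, -1.1]
opening: 0.999
grasp_force: 0.0
```

{"op": "servo_tool", "data": {"series": [{"jaw":91,"offset":[0,0,-0.3],"roll":0},{"jaw":91,"offset":[0,0,-0.62],"roll":0},{"jaw":91,"offset":[0,0,-0.62],"roll":0},{"jaw":30,"offset":[0,0,-0.62],"roll":0},{"jaw":30,"offset":[0,0,-0.62],"roll":0},{"jaw":30,"offset":[0,0,-0.62],"roll":0},{"jaw":30,"offset":[0,0,-0.62],"roll":0},{"jaw":30,"offset":[0,0,-0.62],"roll":0},{"jaw":30,"offset":[0,0,-0.62],"roll":0},{"jaw":30,"offset":[0,0,-0.62],"roll":0},{"jaw":30,"offset":[0,0,-0.62],"roll":0},{"jaw":30,"offset":[0,0,-0.62],"roll":0}], "newtons": 25}}

```text
t: 8.45
eef_pos: [0.6107, 0.1454, 0.0791]
eef_rot: [3.127, 0.3, 0.0]
contact_force: [-0.3, -0.7, 2.7]
opening: 0.433
grasp_force: 25.0
```

{"op": "servo_tool", "data": {"series": [{"jaw":30,"offset":[0,0,0.3],"roll":0},{"jaw":30,"offset":[0,0,0.65],"roll":0},{"jaw":30,"offset":[0,0,1],"roll":0}]}}

```text
t: 8.7
eef_pos: [0.6098, 0.1453, 0.1793]
eef_rot: [3.127, 0.3, -0.004]
contact_force: [1.2, 0.0, -1.8]
opening: 0.431
grasp_force: 25.0
```

{"op": "servo_tool", "data": {"series": [{"jaw":30,"offset":[0,0,0.35],"roll":0},{"jaw":30,"offset":[0,0,0.7],"roll":0},{"jaw":30,"offset":[0,0,1],"roll":0}]}}

```text
t: 8.95
eef_pos: [0.6105, 0.1454, 0.2812]
eef_rot: [-3.127, -0.3, -0.001]
contact_force: [1.4, 0.0, -2.3]
opening: 0.435
grasp_force: 25.0
```

{"op": "servo_tool", "data": {"series": [{"jaw":30,"offset":[-0.02,-0.2,0.3],"roll":-0.07},{"jaw":30,"offset":[-0.08,-0.6,0.6],"roll":-0.14},{"jaw":30,"offset":[-0.08,-0.9,0.6],"roll":-0.14},{"jaw":30,"offset":[-0.08,-0.9,0.6],"roll":-0.14}]}}

```text
t: 9.28
eef_pos: [0.6031, 0.0503, 0.3412]
eef_rot: [3.137, 0.122, 0.005]
contact_force: [-0.1, -1.1, -2.3]
opening: 0.433
grasp_force: 25.0
```

{"op": "servo_tool", "data": {"series": [{"jaw":30,"offset":[-0.03,-0.35,0],"roll":0},{"jaw":30,"offset":[-0.08,-0.7,0],"roll":0},{"jaw":30,"offset":[-0.08,-0.95,0],"roll":0},{"jaw":30,"offset":[-0.08,-0.95,0],"roll":0}]}}

```text
t: 9.62
eef_pos: [0.5941, -0.0439, 0.3384]
eef_rot: [3.138, 0.122, -0.002]
contact_force: [0.3, 0.7, -3.2]
opening: 0.435
grasp_force: 25.0
```

{"op": "servo_tool", "data": {"series": [{"jaw":30,"offset":[-0.03,-0.35,0],"roll":0},{"jaw":30,"offset":[-0.07,-0.7,0],"roll":0},{"jaw":30,"offset":[-0.07,-0.95,0],"roll":0},{"jaw":30,"offset":[-0.07,-0.95,0],"roll":0},{"jaw":30,"offset":[-0.07,-0.95,0],"roll":0},{"jaw":30,"offset":[-0.07,-0.95,0],"roll":0}]}}

```text
t: 10.12
eef_pos: [0.5874, -0.1341, 0.3385]
eef_rot: [-3.138, -0.127, 0.001]
contact_force: [0.4, 0.1, -2.2]
opening: 0.435
grasp_force: 25.0
```

```bash
python3 - <<'E'
from h import *
s=env.get_state();print(s['t'],s['eef_pos'],s['eef_rot'],s['opening'],s['contact_force'])
snap('wrist','w5')
for x,y in((-.0,.0),(-.046,-.054),(.046,-.054),(.046,.054),(-.046,.054)):
  print(np.round(proj('w5',(.588+x*.9969-y*.0793,-.135+x*.0793+y*.9969,.22),True)))
E
```

```text
10.1167 [ 0.58744751 -0.13413502  0.33852597] [-3.13835917e+00 -1.27351244e-01  1.17275522e-03] 0.4348681385254411 [ 0.41582984  0.14063669 -2.17909877]
[279. 210.]
[334. 255.]
[339. 161.]
[219. 161.]
[224. 255.]
```

View pics/w5.png

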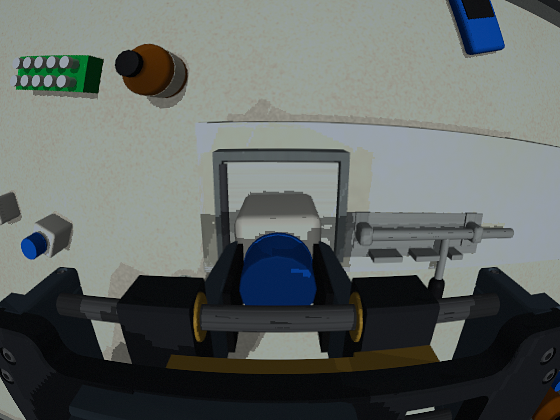

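The bottle hangs square over the mouth, with the curb's inner edges at x 228 to 338 and its top at 161. I'm shifting 3 mm towards -y and pushing down.

{"op": "servo_tool", "data": {"series": [{"jaw":30,"offset":[0,-0.03,-0.3],"roll":0},{"jaw":30,"offset":[0,-0.03,-0.45],"roll":0},{"jaw":30,"offset":[0,-0.03,-0.6],"roll":0},{"jaw":30,"offset":[0,-0.03,-0.75],"roll":0},{"jaw":30,"offset":[0,-0.03,-0.9],"roll":0},{"jaw":30,"offset":[0,-0.03,-1],"roll":0},{"jaw":30,"offset":[0,-0.03,-1],"roll":0}]}}

```text
t: 10.75
eef_pos: [0.5868, -0.1365, 0.237]
eef_rot: [-3.138, -0.129, 0.005]
contact_force: [-0.5, -1.4, -2.5]
opening: 0.432
grasp_force: 25.0
```

{"op": "servo_tool", "data": {"series": [{"jaw":30,"offset":[0,0,-0.13],"roll":0},{"jaw":30,"offset":[0,0,-0.13],"roll":0},{"jaw":30,"offset":[0,0,-0.13],"roll":0}]}}

```text
t: 11.0
eef_pos: [0.5876, -0.1373, 0.2263]
eef_rot: [-3.139, -0.128, 0.001]
contact_force: [-1.0, -2.0, -1.9]
opening: 0.432
grasp_force: 25.0
```

Flap pushed easily. Releasing, then rising.

{"op": "servo_tool", "data": {"series": [{"jaw":80,"offset":[0,0,0],"roll":0},{"jaw":80,"offset":[0,0,0],"roll":0},{"jaw":80,"offset":[0,0,0],"roll":0},{"jaw":80,"offset":[0,0,0],"roll":0},{"jaw":80,"offset":[0,0,0],"roll":0},{"jaw":80,"offset":[0,0,0],"roll":0},{"jaw":80,"offset":[0,0,0.4],"roll":0},{"jaw":80,"offset":[0,0,0.8],"roll":0},{"jaw":80,"offset":[0,0,1],"roll":0},{"jaw":91,"offset":[0,0,1],"roll":0},{"jaw":91,"offset":[0,0,1],"roll":0}]}}

```text
t: 11.92
eef_pos: [0.588, -0.1378, 0.3271]
eef_rot: [3.138, 0.127, 0.003]
contact_force: [-0.0, 0.2, -0.5]
opening: 0.981
grasp_force: 0.0
```

```bash
python3 - <<'E'
from h import *
s=env.get_state();print(s['t'],s['eef_pos'],s['contact_force'])
snap('wrist','w6');caps('w6',.106,True);snap('top','t6');caps('t6')
E
```

```text
11.9167 [ 0.58804296 -0.13780635  0.32706566] [-0.01497682  0.16994104 -0.5233109 ]
[482.5  30.5] 1328 [ 0.8393 -0.3985  0.106 ]
[ 22.7 251.7] 248 [0.4551 0.2816 0.106 ]
[92.7 62.9] 291 [0.9502 0.5854 0.106 ]
[475.5 102. ] 641 [ 0.8629 -0.4134  0.106 ]
[136.8 231.6] 168 [0.5113 0.4486 0.106 ]
[201.4 255.5] 172 [0.4543 0.2831 0.106 ]
```

View pics/w6.png

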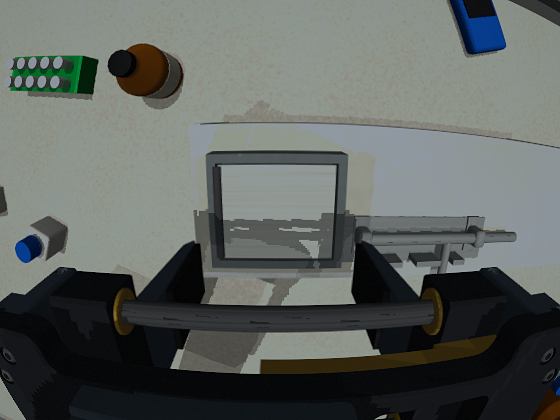

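The mouth is empty and the flap shut (plate at about (280,210)). Bottle B was knocked to (0.511, 0.449) and C is unchanged at (0.454, 0.283). Going to C.

{"op": "servo_tool", "data": {"series": [{"jaw":91,"offset":[-0.3,0.95,0],"roll":-0.32},{"jaw":91,"offset":[-0.3,0.95,0],"roll":-0.32},{"jaw":91,"offset":[-0.3,0.95,0],"roll":-0.32}]}}

```text
t: 12.27
eef_pos: [0.5557, -0.0399, 0.3244]
eef_rot: [-3.128, 0.28, 0.005]
contact_force: [1.1, 0.4, 0.2]
opening: 0.998
grasp_force: 0.0
```

{"op": "servo_tool", "data": {"series": [{"jaw":91,"offset":[-0.3,0.95,0],"roll":-0.32},{"jaw":91,"offset":[-0.3,0.95,0],"roll":-0.32},{"jaw":91,"offset":[-0.3,0.95,0],"roll":-0.32}]}}

```text
t: 12.52
eef_pos: [0.5258, 0.0548, 0.3246]
eef_rot: [3.07, -0.667, -0.004]
contact_force: [0.6, 0.6, 0.3]
opening: 0.997
grasp_force: 0.0
```

{"op": "servo_tool", "data": {"series": [{"jaw":91,"offset":[-0.3,0.95,0],"roll":0},{"jaw":91,"offset":[-0.3,0.95,0],"roll":0},{"jaw":91,"offset":[-0.3,0.95,0],"roll":0}]}}

```text
t: 12.77
eef_pos: [0.4952, 0.1509, 0.3247]
eef_rot: [-3.073, 0.654, 0.005]
contact_force: [0.2, -0.3, 0.1]
opening: 0.996
grasp_force: 0.0
```

{"op": "servo_tool", "data": {"series": [{"jaw":91,"offset":[-0.3,0.95,0],"roll":0},{"jaw":91,"offset":[-0.3,0.95,0],"roll":0},{"jaw":91,"offset":[-0.3,0.95,0],"roll":0}]}}

```text
t: 13.02
eef_pos: [0.4653, 0.2458, 0.3246]
eef_rot: [3.072, -0.654, -0.004]
contact_force: [0.9, -1.1, -0.6]
opening: 0.993
grasp_force: 0.0
```

{"op": "servo_tool", "data": {"series": [{"jaw":91,"offset":[-0.14,0.41,-0.7],"roll":0},{"jaw":91,"offset":[-0.14,0.41,-0.7],"roll":0},{"jaw":91,"offset":[-0.14,0.41,-0.7],"roll":0},{"jaw":91,"offset":[-0.14,0.41,-0.7],"roll":0},{"jaw":91,"offset":[-0.14,0.41,-0.7],"roll":0}]}}

```text
t: 13.43
eef_pos: [0.4537, 0.283, 0.2559]
eef_rot: [3.071, -0.657, -0.001]
contact_force: [0.1, 0.3, -0.6]
opening: 1.0
grasp_force: 0.0
```

```bash
python3 - <<'E'
from h import *
s=env.get_state();print(s['t'],s['eef_pos'],s['eef_rot'])
snap('wrist','w7');caps('w7',.106,True);snap('top','t7');caps('t7')
E
```

```text
13.4333 [0.45374669 0.283039   0.25586751] [ 3.07149147e+00 -6.56541890e-01 -7.50996417e-04]
[276.5 199.3] 1213 [0.4564 0.2826 0.106 ]
[135.1 197.7] 59 [0.522  0.4213 0.106 ]
[121.3 215.4] 784 [0.512 0.448 0.106]
[92.6 62.9] 290 [0.9501 0.5856 0.106 ]
[475.3 104.1] 731 [ 0.8574 -0.4128  0.106 ]
```

View pics/w7.png

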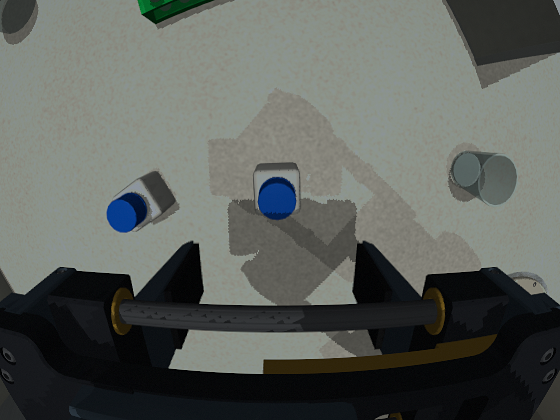

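Aligned on C, with its cap at (277,199). Grasping.

{"op": "servo_tool", "data": {"series": [{"jaw":91,"offset":[0,0,-0.4],"roll":0},{"jaw":91,"offset":[0,0,-0.8],"roll":0},{"jaw":91,"offset":[0,0,-1],"roll":0}]}}

```text
t: 13.78
eef_pos: [0.4532, 0.2822, 0.1537]
eef_rot: [3.071, -0.659, -0.001]
contact_force: [-1.3, -0.9, -0.7]
opening: 0.997
grasp_force: 0.0
```

{"op": "servo_tool", "data": {"series": [{"jaw":91,"offset":[0,0,-0.4],"roll":0},{"jaw":91,"offset":[0,0,-0.77],"roll":0},{"jaw":91,"offset":[0,0,-0.77],"roll":0},{"jaw":30,"offset":[0,0,-0.77],"roll":0},{"jaw":30,"offset":[0,0,-0.77],"roll":0},{"jaw":30,"offset":[0,0,-0.77],"roll":0},{"jaw":30,"offset":[0,0,-0.77],"roll":0},{"jaw":30,"offset":[0,0,-0.77],"roll":0},{"jaw":30,"offset":[0,0,-0.77],"roll":0},{"jaw":30,"offset":[0,0,-0.77],"roll":0},{"jaw":30,"offset":[0,0,-0.77],"roll":0},{"jaw":30,"offset":[0,0,-0.77],"roll":0}]}}

```text
t: 14.78
eef_pos: [0.4537, 0.2835, 0.0791]
eef_rot: [-3.072, 0.657, -0.0]
contact_force: [-0.6, 0.3, 4.2]
opening: 0.434
grasp_force: 25.0
```

{"op": "servo_tool", "data": {"series": [{"jaw":30,"offset":[0,0,0.3],"roll":0},{"jaw":30,"offset":[0,0,0.65],"roll":0},{"jaw":30,"offset":[0,0,1],"roll":0}]}}

```text
t: 15.03
eef_pos: [0.4528, 0.2829, 0.1795]
eef_rot: [3.071, -0.657, -0.003]
contact_force: [0.8, 1.7, -2.9]
opening: 0.433
grasp_force: 25.0
```

{"op": "servo_tool", "data": {"series": [{"jaw":30,"offset":[0,0,0.35],"roll":0},{"jaw":30,"offset":[0,0,0.7],"roll":0},{"jaw":30,"offset":[0,0,1],"roll":0}]}}

```text
t: 15.28
eef_pos: [0.4534, 0.2833, 0.2812]
eef_rot: [-3.072, 0.657, -0.001]
contact_force: [0.7, 1.2, -2.0]
opening: 0.435
grasp_force: 25.0
```

{"op": "servo_tool", "data": {"series": [{"jaw":30,"offset":[0.1,-0.3,0.3],"roll":0.1},{"jaw":30,"offset":[0.3,-0.6,0.6],"roll":0.2},{"jaw":30,"offset":[0.3,-0.95,0.6],"roll":0.32},{"jaw":30,"offset":[0.3,-0.95,0.6],"roll":0.32}]}}

```text
t: 15.62
eef_pos: [0.4851, 0.1836, 0.3408]
eef_rot: [3.13, -0.256, 0.005]
contact_force: [0.8, -0.2, -2.2]
opening: 0.43
grasp_force: 25.0
```

{"op": "servo_tool", "data": {"series": [{"jaw":30,"offset":[0.1,-0.35,0],"roll":0.1},{"jaw":30,"offset":[0.2,-0.7,0],"roll":0.2},{"jaw":30,"offset":[0.3,-0.95,0],"roll":0.32},{"jaw":30,"offset":[0.3,-0.95,0],"roll":0.32}]}}

```text
t: 15.95
eef_pos: [0.5146, 0.0894, 0.3384]
eef_rot: [3.137, 0.134, -0.001]
contact_force: [0.5, -0.5, -2.3]
opening: 0.434
grasp_force: 25.0
```

{"op": "servo_tool", "data": {"series": [{"jaw":30,"offset":[0.1,-0.35,0],"roll":0},{"jaw":30,"offset":[0.2,-0.7,0],"roll":0},{"jaw":30,"offset":[0.3,-0.95,0],"roll":0},{"jaw":30,"offset":[0.3,-0.95,0],"roll":0}]}}

```text
t: 16.28
eef_pos: [0.5447, -0.0055, 0.3382]
eef_rot: [3.138, 0.122, -0.001]
contact_force: [-0.7, 0.2, -2.7]
opening: 0.431
grasp_force: 25.0
```

{"op": "servo_tool", "data": {"series": [{"jaw":30,"offset":[0.1,-0.35,0],"roll":0},{"jaw":30,"offset":[0.2,-0.7,0],"roll":0},{"jaw":30,"offset":[0.3,-0.95,0],"roll":0},{"jaw":30,"offset":[0.3,-0.95,0],"roll":0}]}}

```text
t: 16.62
eef_pos: [0.5746, -0.1005, 0.338]
eef_rot: [3.138, 0.122, -0.001]
contact_force: [-1.2, 1.7, -2.3]
opening: 0.432
grasp_force: 25.0
```

{"op": "servo_tool", "data": {"series": [{"jaw":30,"offset":[0.14,-0.41,0],"roll":0},{"jaw":30,"offset":[0.14,-0.41,0],"roll":0},{"jaw":30,"offset":[0.14,-0.41,0],"roll":0},{"jaw":30,"offset":[0.14,-0.41,0],"roll":0},{"jaw":30,"offset":[0.14,-0.41,0],"roll":0}]}}

```text
t: 17.03
eef_pos: [0.5873, -0.1365, 0.3387]
eef_rot: [-3.138, -0.128, 0.001]
contact_force: [-0.8, -0.1, -2.5]
opening: 0.433
grasp_force: 25.0
```

{"op": "servo_tool", "data": {"series": [{"jaw":30,"offset":[0,0,-0.3],"roll":0},{"jaw":30,"offset":[0,0,-0.45],"roll":0},{"jaw":30,"offset":[0,0,-0.6],"roll":0},{"jaw":30,"offset":[0,0,-0.75],"roll":0},{"jaw":30,"offset":[0,0,-0.9],"roll":0},{"jaw":30,"offset":[0,0,-1],"roll":0},{"jaw":30,"offset":[0,0,-1],"roll":0}]}}

```text
t: 17.62
eef_pos: [0.5866, -0.1365, 0.2371]
eef_rot: [-3.138, -0.129, 0.004]
contact_force: [-0.4, -1.1, -2.3]
opening: 0.432
grasp_force: 25.0
```

{"op": "servo_tool", "data": {"series": [{"jaw":30,"offset":[0,0,-0.13],"roll":0},{"jaw":30,"offset":[0,0,-0.13],"roll":0},{"jaw":30,"offset":[0,0,-0.13],"roll":0}]}}

```text
t: 17.87
eef_pos: [0.5875, -0.1373, 0.2263]
eef_rot: [-3.139, -0.128, 0.001]
contact_force: [0.3, -0.9, -1.9]
opening: 0.433
grasp_force: 25.0
```

{"op": "servo_tool", "data": {"series": [{"jaw":80,"offset":[0,0,0],"roll":0},{"jaw":80,"offset":[0,0,0],"roll":0},{"jaw":80,"offset":[0,0,0],"roll":0},{"jaw":80,"offset":[0,0,0],"roll":0},{"jaw":80,"offset":[0,0,0],"roll":0},{"jaw":80,"offset":[0,0,0],"roll":0},{"jaw":80,"offset":[0,0,0.4],"roll":0},{"jaw":80,"offset":[0,0,0.8],"roll":0},{"jaw":80,"offset":[0,0,1],"roll":0},{"jaw":91,"offset":[0,0,1],"roll":0},{"jaw":91,"offset":[0,0,1],"roll":0}]}}

```text
t: 18.78
eef_pos: [0.5881, -0.1378, 0.3271]
eef_rot: [3.138, 0.127, 0.004]
contact_force: [-0.1, 0.0, 0.5]
opening: 0.983
grasp_force: 0.0
```

```bash
python3 - <<'E'
from h import *
s=env.get_state();print(s['t'],s['eef_pos'],s['contact_force'])
snap('wrist','w8');snap('top','t8');caps('t8')
a=cv2.imread('pics/w8.png')[100:300,150:400]; t=cv2.imread('pics/t8.png')[200:260,100:175]
cv2.imwrite('pics/c8.png',np.hstack([cv2.resize(a,(400,320)),cv2.resize(t,(400,320),interpolation=cv2.INTER_CUBIC)]))
E
```

```text
18.7833 [ 0.58806346 -0.13779685  0.32706233] [-0.12778665  0.04031648  0.50781331]
[92.6 62.9] 290 [0.9501 0.5856 0.106 ]
[475.6 102. ] 639 [ 0.8629 -0.4135  0.106 ]
[136.8 231.6] 169 [0.5113 0.4486 0.106 ]
```

View pics/c8.png

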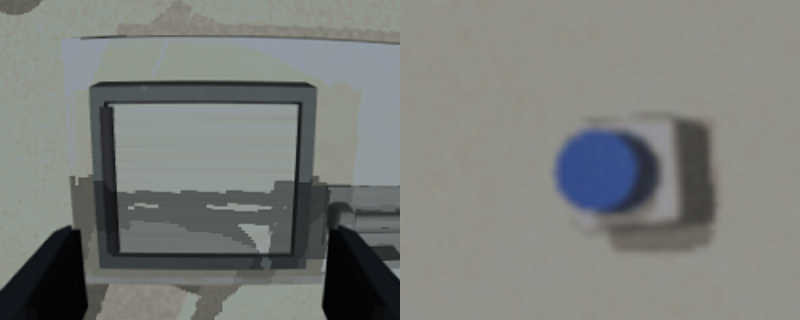

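The flap is shut again. Bottle B is about 7° turned, with its right edge from (673,117) to (683,225) in the crop. Going to it.

{"op": "servo_tool", "data": {"series": [{"jaw":91,"offset":[-0.13,0.98,0],"roll":0.05},{"jaw":91,"offset":[-0.13,0.98,0],"roll":0.05},{"jaw":91,"offset":[-0.13,0.98,0],"roll":0.05}]}}

```text
t: 19.13
eef_pos: [0.5731, -0.0359, 0.3245]
eef_rot: [-3.134, -0.191, 0.005]
contact_force: [0.3, 0.0, 0.1]
opening: 0.998
grasp_force: 0.0
```

{"op": "servo_tool", "data": {"series": [{"jaw":91,"offset":[-0.13,0.98,0],"roll":0},{"jaw":91,"offset":[-0.13,0.98,0],"roll":0},{"jaw":91,"offset":[-0.13,0.98,0],"roll":0}]}}

```text
t: 19.38
eef_pos: [0.5599, 0.0624, 0.3246]
eef_rot: [-3.134, -0.192, 0.004]
contact_force: [0.2, -0.4, 0.3]
opening: 0.993
grasp_force: 0.0
```

{"op": "servo_tool", "data": {"series": [{"jaw":91,"offset":[-0.13,0.98,0],"roll":0},{"jaw":91,"offset":[-0.13,0.98,0],"roll":0},{"jaw":91,"offset":[-0.13,0.98,0],"roll":0}]}}

```text
t: 19.63
eef_pos: [0.547, 0.1604, 0.3245]
eef_rot: [-3.135, -0.192, 0.004]
contact_force: [0.7, 0.4, -0.2]
opening: 0.997
grasp_force: 0.0
```

{"op": "servo_tool", "data": {"series": [{"jaw":91,"offset":[-0.13,0.98,0],"roll":0},{"jaw":91,"offset":[-0.13,0.98,0],"roll":0},{"jaw":91,"offset":[-0.13,0.98,0],"roll":0}]}}

```text
t: 19.88
eef_pos: [0.534, 0.2584, 0.3243]
eef_rot: [-3.135, -0.193, 0.004]
contact_force: [-0.1, 0.5, -0.6]
opening: 0.996
grasp_force: 0.0
```

{"op": "servo_tool", "data": {"series": [{"jaw":91,"offset":[-0.13,0.98,0],"roll":0},{"jaw":91,"offset":[-0.13,0.98,0],"roll":0},{"jaw":91,"offset":[-0.13,0.98,0],"roll":0}]}}

```text
t: 20.13
eef_pos: [0.5209, 0.3565, 0.3241]
eef_rot: [-3.135, -0.193, 0.004]
contact_force: [-0.2, 0.2, -0.0]
opening: 0.996
grasp_force: 0.0
```

{"op": "servo_tool", "data": {"series": [{"jaw":91,"offset":[-0.12,0.96,-0.7],"roll":0},{"jaw":91,"offset":[-0.12,0.96,-0.7],"roll":0},{"jaw":91,"offset":[-0.12,0.96,-0.7],"roll":0},{"jaw":91,"offset":[-0.12,0.96,-0.7],"roll":0},{"jaw":91,"offset":[-0.12,0.96,-0.7],"roll":0},{"jaw":91,"offset":[-0.12,0.96,-0.7],"roll":0}]}}

```text
t: 20.63
eef_pos: [0.5105, 0.4478, 0.2552]
eef_rot: [3.135, 0.189, -0.002]
contact_force: [-0.3, -0.6, -0.3]
opening: 1.001
grasp_force: 0.0
```

```bash
python3 - <<'E'
from h import *
s=env.get_state();print(s['t'],s['eef_pos'],s['eef_rot'])
snap('wrist','w9');caps('w9',.106,True);snap('top','t9');caps('t9')
E
```

```text
20.6333 [0.51054139 0.44780291 0.25522571] [ 3.13480791e+00  1.89434136e-01 -1.65061447e-03]
[276.5 198.6] 1191 [0.5138 0.4496 0.106 ]
[92.6 62.9] 290 [0.9501 0.5857 0.106 ]
[475.4 104. ] 728 [ 0.8575 -0.4129  0.106 ]
[141.4 230.8] 49 [0.5134 0.437  0.106 ]
```

View pics/w9.png

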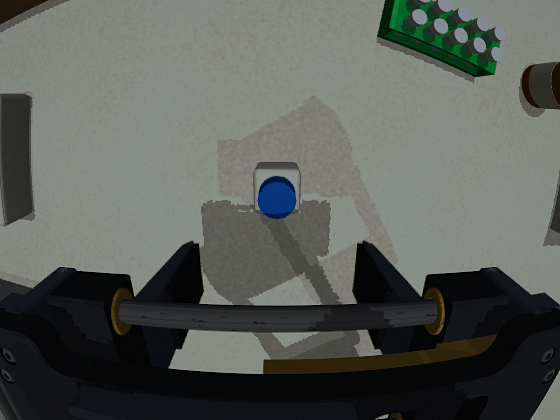

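Square and centred, with the cap at (277,199). Grasping and carrying it to the mouth.

{"op": "servo_tool", "data": {"series": [{"jaw":91,"offset":[0,0,-0.4],"roll":0},{"jaw":91,"offset":[0,0,-0.8],"roll":0},{"jaw":91,"offset":[0,0,-1],"roll":0}]}}

```text
t: 20.98
eef_pos: [0.51, 0.4464, 0.1529]
eef_rot: [3.135, 0.187, -0.003]
contact_force: [-1.0, 0.8, -1.0]
opening: 1.003
grasp_force: 0.0
```

{"op": "servo_tool", "data": {"series": [{"jaw":91,"offset":[0,0,-0.4],"roll":0},{"jaw":91,"offset":[0,0,-0.77],"roll":0},{"jaw":91,"offset":[0,0,-0.77],"roll":0},{"jaw":30,"offset":[0,0,-0.77],"roll":0},{"jaw":30,"offset":[0,0,-0.77],"roll":0},{"jaw":30,"offset":[0,0,-0.77],"roll":0},{"jaw":30,"offset":[0,0,-0.77],"roll":0},{"jaw":30,"offset":[0,0,-0.77],"roll":0},{"jaw":30,"offset":[0,0,-0.77],"roll":0},{"jaw":30,"offset":[0,0,-0.77],"roll":0},{"jaw":30,"offset":[0,0,-0.77],"roll":0},{"jaw":30,"offset":[0,0,-0.77],"roll":0}]}}

```text
t: 21.98
eef_pos: [0.5107, 0.4485, 0.0791]
eef_rot: [-3.136, -0.189, -0.0]
contact_force: [-1.3, 0.1, 2.6]
opening: 0.435
grasp_force: 25.0
```

{"op": "servo_tool", "data": {"series": [{"jaw":30,"offset":[0,0,0.3],"roll":0},{"jaw":30,"offset":[0,0,0.65],"roll":0},{"jaw":30,"offset":[0,0,1],"roll":0}]}}

```text
t: 22.23
eef_pos: [0.5099, 0.4479, 0.1792]
eef_rot: [3.135, 0.189, -0.003]
contact_force: [0.4, 0.2, -1.3]
opening: 0.434
grasp_force: 25.0
```

{"op": "servo_tool", "data": {"series": [{"jaw":30,"offset":[0,0,0.35],"roll":0},{"jaw":30,"offset":[0,0,0.7],"roll":0},{"jaw":30,"offset":[0,0,1],"roll":0}]}}

```text
t: 22.48
eef_pos: [0.5105, 0.4483, 0.2813]
eef_rot: [-3.135, -0.189, -0.001]
contact_force: [1.5, 1.1, -2.1]
opening: 0.432
grasp_force: 25.0
```

{"op": "servo_tool", "data": {"series": [{"jaw":30,"offset":[0.05,-0.3,0.3],"roll":-0.05},{"jaw":30,"offset":[0.1,-0.6,0.6],"roll":-0.05},{"jaw":30,"offset":[0.13,-0.98,0.6],"roll":-0.05},{"jaw":30,"offset":[0.13,-0.98,0.6],"roll":-0.05}]}}

```text
t: 22.82
eef_pos: [0.5248, 0.3454, 0.3412]
eef_rot: [3.138, 0.123, 0.005]
contact_force: [1.1, 0.8, -2.4]
opening: 0.434
grasp_force: 25.0
```

{"op": "servo_tool", "data": {"series": [{"jaw":30,"offset":[0.05,-0.35,0],"roll":0},{"jaw":30,"offset":[0.1,-0.7,0],"roll":0},{"jaw":30,"offset":[0.13,-0.98,0],"roll":0},{"jaw":30,"offset":[0.13,-0.98,0],"roll":0}]}}

```text
t: 23.15
eef_pos: [0.5369, 0.2479, 0.3387]
eef_rot: [3.137, 0.122, -0.001]
contact_force: [-0.0, -0.3, -1.7]
opening: 0.433
grasp_force: 25.0
```

{"op": "servo_tool", "data": {"series": [{"jaw":30,"offset":[0.05,-0.35,0],"roll":0},{"jaw":30,"offset":[0.1,-0.7,0],"roll":0},{"jaw":30,"offset":[0.13,-0.98,0],"roll":0},{"jaw":30,"offset":[0.13,-0.98,0],"roll":0}]}}

```text
t: 23.48
eef_pos: [0.5499, 0.1502, 0.3386]
eef_rot: [3.138, 0.122, -0.001]
contact_force: [-0.0, 0.4, -2.2]
opening: 0.434
grasp_force: 25.0
```

{"op": "servo_tool", "data": {"series": [{"jaw":30,"offset":[0.05,-0.35,0],"roll":0},{"jaw":30,"offset":[0.1,-0.7,0],"roll":0},{"jaw":30,"offset":[0.13,-0.98,0],"roll":0},{"jaw":30,"offset":[0.13,-0.98,0],"roll":0}]}}

```text
t: 23.82
eef_pos: [0.5629, 0.0523, 0.3385]
eef_rot: [3.138, 0.123, -0.001]
contact_force: [0.4, -0.3, -1.9]
opening: 0.434
grasp_force: 25.0
```

{"op": "servo_tool", "data": {"series": [{"jaw":30,"offset":[0.05,-0.35,0],"roll":0},{"jaw":30,"offset":[0.1,-0.7,0],"roll":0},{"jaw":30,"offset":[0.13,-0.98,0],"roll":0},{"jaw":30,"offset":[0.13,-0.98,0],"roll":0}]}}

```text
t: 24.15
eef_pos: [0.576, -0.0456, 0.3383]
eef_rot: [3.138, 0.123, -0.001]
contact_force: [0.5, 0.4, -2.6]
opening: 0.433
grasp_force: 25.0
```

{"op": "servo_tool", "data": {"series": [{"jaw":30,"offset":[0.05,-0.35,0],"roll":0},{"jaw":30,"offset":[0.1,-0.7,0],"roll":0},{"jaw":30,"offset":[0.12,-0.96,0],"roll":0},{"jaw":30,"offset":[0.12,-0.96,0],"roll":0},{"jaw":30,"offset":[0.12,-0.96,0],"roll":0},{"jaw":30,"offset":[0.12,-0.96,0],"roll":0}]}}

```text
t: 24.65
eef_pos: [0.5875, -0.1368, 0.3386]
eef_rot: [-3.138, -0.128, 0.001]
contact_force: [-0.4, 0.8, -2.7]
opening: 0.434
grasp_force: 25.0
```

{"op": "servo_tool", "data": {"series": [{"jaw":30,"offset":[0,0,-0.3],"roll":0},{"jaw":30,"offset":[0,0,-0.45],"roll":0},{"jaw":30,"offset":[0,0,-0.6],"roll":0},{"jaw":30,"offset":[0,0,-0.75],"roll":0},{"jaw":30,"offset":[0,0,-0.9],"roll":0},{"jaw":30,"offset":[0,0,-1],"roll":0},{"jaw":30,"offset":[0,0,-1],"roll":0}]}}

```text
t: 25.23
eef_pos: [0.5868, -0.1362, 0.2371]
eef_rot: [-3.138, -0.129, 0.004]
contact_force: [-0.6, -0.4, -2.6]
opening: 0.433
grasp_force: 25.0
```

{"op": "servo_tool", "data": {"series": [{"jaw":30,"offset":[0,0,-0.13],"roll":0},{"jaw":30,"offset":[0,0,-0.13],"roll":0},{"jaw":30,"offset":[0,0,-0.13],"roll":0}]}}

```text
t: 25.48
eef_pos: [0.5876, -0.1372, 0.2263]
eef_rot: [-3.139, -0.128, 0.001]
contact_force: [0.2, -2.2, -2.1]
opening: 0.438
grasp_force: 25.0
```

{"op": "servo_tool", "data": {"series": [{"jaw":80,"offset":[0,0,0],"roll":0},{"jaw":80,"offset":[0,0,0],"roll":0},{"jaw":80,"offset":[0,0,0],"roll":0},{"jaw":80,"offset":[0,0,0],"roll":0},{"jaw":80,"offset":[0,0,0],"roll":0},{"jaw":80,"offset":[0,0,0],"roll":0},{"jaw":80,"offset":[0,0,0.4],"roll":0},{"jaw":80,"offset":[0,0,0.8],"roll":0},{"jaw":80,"offset":[0,0,1],"roll":0},{"jaw":60,"offset":[0,0,1],"roll":0}]}}

```text
t: 26.32
eef_pos: [0.5895, -0.1382, 0.3313]
eef_rot: [3.136, 0.127, 0.012]
contact_force: [0.1, 0.7, -1.1]
opening: 0.834
grasp_force: 0.0
```

{"op": "servo_tool", "data": {"series": [{"jaw":60,"offset":[-0.45,-0.94,0],"roll":0},{"jaw":60,"offset":[-0.45,-0.94,0],"roll":0},{"jaw":60,"offset":[-0.45,-0.94,0],"roll":0},{"jaw":60,"offset":[-0.45,-0.94,0],"roll":0}]}}

```text
t: 26.65
eef_pos: [0.5408, -0.2351, 0.3255]
eef_rot: [3.139, 0.122, -0.002]
contact_force: [-0.1, -0.3, 0.8]
opening: 0.656
grasp_force: 0.0
```

{"op": "servo_tool", "data": {"series": [{"jaw":60,"offset":[-0.45,-0.94,-0.4],"roll":0},{"jaw":60,"offset":[-0.45,-0.94,-0.4],"roll":0},{"jaw":60,"offset":[-0.45,-0.94,-0.4],"roll":0},{"jaw":60,"offset":[-0.45,-0.94,-0.4],"roll":0},{"jaw":60,"offset":[-0.45,-0.94,-0.4],"roll":0},{"jaw":60,"offset":[-0.45,-0.94,-0.4],"roll":0}]}}

```text
t: 27.15
eef_pos: [0.4979, -0.3251, 0.2859]
eef_rot: [-3.139, -0.127, -0.0]
contact_force: [1.3, 0.2, 0.2]
opening: 0.656
grasp_force: 0.0
```

```bash
python3 - <<'E'
from h import *
s=env.get_state();print(s['t'],s['eef_pos'],s['eef_rot'],s['contact_force'])
snap('wrist','w10');snap('top','t10');caps('t10')
E
```

```text
27.15 [ 0.49793974 -0.32508574  0.28589212] [-3.13853334e+00 -1.27321369e-01 -1.76579691e-04] [1.29073578 0.19603651 0.24039716]
[92.6 62.9] 291 [0.9501 0.5856 0.106 ]
[475.3 104.1] 727 [ 0.8574 -0.4128  0.106 ]
```

View pics/w10.png

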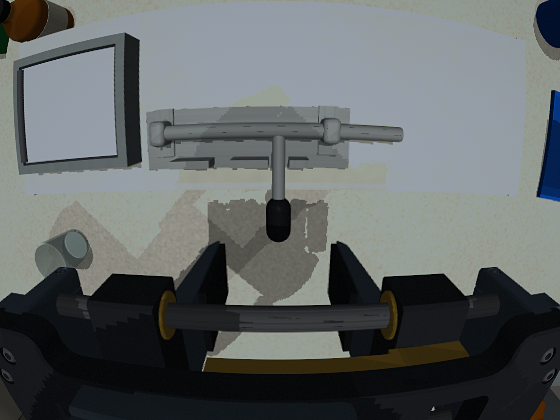

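The flap is shut, no bottles are left on the bench, and the knob is at (278,220) between the fingers. Pinching it.

{"op": "servo_tool", "data": {"series": [{"jaw":60,"offset":[0.01,0,-0.4],"roll":0},{"jaw":60,"offset":[0.01,0,-0.7],"roll":0},{"jaw":60,"offset":[0.01,0,-0.95],"roll":0},{"jaw":60,"offset":[0.01,0,-0.95],"roll":0},{"jaw":10,"offset":[0.01,0,-0.95],"roll":0},{"jaw":10,"offset":[0.01,0,-0.95],"roll":0},{"jaw":10,"offset":[0.01,0,-0.95],"roll":0},{"jaw":10,"offset":[0.01,0,-0.95],"roll":0},{"jaw":10,"offset":[0.01,0,-0.95],"roll":0},{"jaw":10,"offset":[0.01,0,-0.95],"roll":0},{"jaw":10,"offset":[0.01,0,-0.95],"roll":0},{"jaw":10,"offset":[0.01,0,-0.95],"roll":0}], "newtons": 12}}

```text
t: 28.25
eef_pos: [0.4987, -0.3255, 0.1913]
eef_rot: [-3.139, -0.128, -0.001]
contact_force: [0.5, 1.9, 5.1]
opening: 0.217
grasp_force: 12.0
```

{"op": "servo_tool", "data": {"series": [{"jaw":10,"offset":[0.014,0.001,0.108],"roll":0},{"jaw":10,"offset":[0.044,0.003,0.213],"roll":0},{"jaw":10,"offset":[0.09,0.007,0.312],"roll":0},{"jaw":10,"offset":[0.15,0.012,0.403],"roll":0},{"jaw":10,"offset":[0.222,0.018,0.485],"roll":0},{"jaw":10,"offset":[0.306,0.024,0.554],"roll":0},{"jaw":10,"offset":[0.306,0.024,0.554],"roll":0},{"jaw":10,"offset":[0.306,0.024,0.554],"roll":0}]}}

```text
t: 28.92
eef_pos: [0.5289, -0.3231, 0.2466]
eef_rot: [3.139, 0.128, -0.001]
contact_force: [-5.6, 1.6, 7.0]
opening: 0.216
grasp_force: 12.0
```

{"op": "servo_tool", "data": {"series": [{"jaw":10,"offset":[-0.008,0.1,0],"roll":0},{"jaw":10,"offset":[-0.016,0.2,0],"roll":0},{"jaw":10,"offset":[-0.024,0.3,0],"roll":0},{"jaw":10,"offset":[-0.032,0.4,0],"roll":0},{"jaw":10,"offset":[-0.035,0.445,0],"roll":0},{"jaw":10,"offset":[-0.035,0.45,0],"roll":0},{"jaw":10,"offset":[-0.035,0.45,0],"roll":0}]}}

```text
t: 29.5
eef_pos: [0.5252, -0.2782, 0.2465]
eef_rot: [3.138, 0.128, -0.0]
contact_force: [-3.7, 1.2, 7.3]
opening: 0.212
grasp_force: 12.0
```

Travel is 45 mm with no stop force yet, so I'm nudging further home until the stop shows.

{"op": "servo_tool", "data": {"series": [{"jaw":10,"offset":[-0.001,0.012,0],"roll":0},{"jaw":10,"offset":[-0.002,0.02,0],"roll":0},{"jaw":10,"offset":[-0.002,0.02,0],"roll":0},{"jaw":10,"offset":[-0.002,0.02,0],"roll":0}]}}

```text
t: 29.83
eef_pos: [0.5254, -0.2778, 0.2467]
eef_rot: [3.136, 0.127, 0.001]
contact_force: [-3.0, -8.9, 5.5]
opening: 0.214
grasp_force: 12.0
```

At the home stop. Lowering the handle along the arc, releasing and rising.

{"op": "servo_tool", "data": {"series": [{"jaw":10,"offset":[-0.084,-0.014,-0.069],"roll":0},{"jaw":10,"offset":[-0.156,-0.02,-0.151],"roll":0},{"jaw":10,"offset":[-0.216,-0.025,-0.242],"roll":0},{"jaw":10,"offset":[-0.262,-0.029,-0.341],"roll":0},{"jaw":10,"offset":[-0.292,-0.032,-0.446],"roll":0},{"jaw":10,"offset":[-0.306,-0.033,-0.554],"roll":0},{"jaw":10,"offset":[-0.306,-0.033,-0.554],"roll":0},{"jaw":10,"offset":[-0.306,-0.033,-0.554],"roll":0}]}}

```text
t: 30.5
eef_pos: [0.4949, -0.2803, 0.1906]
eef_rot: [3.138, 0.127, 0.0]
contact_force: [-1.0, -5.4, -0.7]
opening: 0.218
grasp_force: 12.0
```

{"op": "servo_tool", "data": {"series": [{"jaw":60,"offset":[0,0,0],"roll":0},{"jaw":60,"offset":[0,0,0],"roll":0},{"jaw":60,"offset":[0,0,0],"roll":0},{"jaw":60,"offset":[0,0,0],"roll":0},{"jaw":60,"offset":[0,0,0],"roll":0},{"jaw":60,"offset":[0,0,0.4],"roll":0},{"jaw":60,"offset":[0,0,0.8],"roll":0},{"jaw":60,"offset":[0,0,1],"roll":0},{"jaw":60,"offset":[0,0,1],"roll":0},{"jaw":60,"offset":[0,0,1],"roll":0}]}}

```text
t: 31.33
eef_pos: [0.4954, -0.2797, 0.292]
eef_rot: [3.138, 0.128, 0.003]
contact_force: [-0.3, -0.1, -1.7]
opening: 0.659
grasp_force: 0.0
```

```bash
python3 - <<'E'
from h import *
s=env.get_state();print(s['t'],s['eef_pos'],s['contact_force'])
snap('wrist','w11')
E
```

```text
31.3333 [ 0.4953509  -0.27974738  0.29203107] [-0.32986145 -0.09538677 -1.70240259]
```

View pics/w11.png

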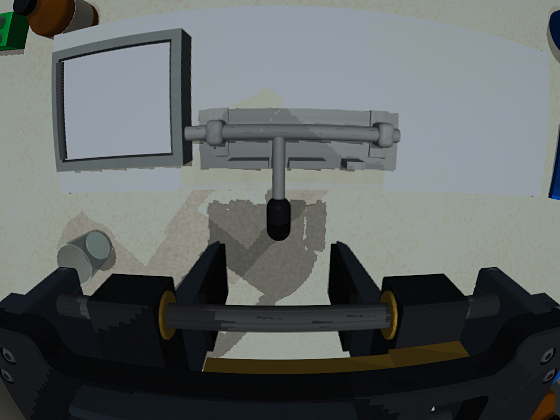

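The bolt is home, its handle lies in the inner notch (stem about (278,165)), the flap is shut, and the arm is clear.

```bash
python3 -c "
from workcell import env
print(env.job_done())"
```

```text
the job is handed in; nothing more can be done
None
```

The job is handed in at about 31 s robot time: all three bottles present went through the flap into the chest, the flap is shut, the bolt is fully home with its handle down in the notch, and the brown bottle, beaker and rack were not touched.

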